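# Take a check weight off a safety hook

### The arm

A 6-joint arm with a two-finger parallel gripper is mounted at the origin on a cart in front of the work surface, level with it; the furniture and walls round the work are solid. World frame = base frame: x ahead of the robot, y to its left, z up, the work surface at z = 0. Lengths are in m, angles in rad, forces in N, time in s.
With the tool pointing down it reaches from about 0.325 to 1 m from the base axis. Payload 5.1 kg.
Tool frame: the origin (TCP) lies on the centre line of the jaws, within the pads' length; the fingertips stand 14 mm ahead of it and the grasp point (between the pads) lies 5 mm behind it; z points along the fingers, y is the direction in which the jaws open and shut (so a half turn about z gives the same grasp; the last joint's range is limited). The gripper opens to 85 mm and grips with 20 to 120 N. Pads are 22 mm wide; open, the fingers measure 114 mm over their backs; the gripper's body (76 mm by 85 mm) begins 54 mm behind the grasp point. The pads swing forward as they close: fully open they stand 13 mm farther back than shut.
Start: joints at [1.117, 0.124, 1.65, -0, 1.367, -0.083], TCP at [0.236, 0.606, 0.245] pointing down, gripper open.
Joint ranges: [-2.61, 2.61], [-1.02, 2.33], [0.03, 2.71], [-1.35, 4.49], [0.32, 2.68], [-2.91, 2.91]. Speed limits (rad/s): [2.57, 2.57, 3.14, 3.14, 3.14, 3.14].

### API

Orientations are given as a rotation vector (axis times angle).
In Python, from plant import reach, line_to, movej, open_jaws, close_gripper, wait, inverse_kinematics, snapshot, PlanningError, close_job, search_frame, current_time, current_q, current_qvel, current_tau, current_tcp_pos, current_eef_rot, current_wrist_force, current_moment, current_width gives the robot as it stands. Calls block until the motion is done:
- reach(position, orientation): joint-space move of the TCP to a pose.
- line_to(position, frame=None, max_speed=0.15): straight line of the TCP; frame=None keeps the orientation; max_speed is the mean speed in m/s.
- movej(angles): joint-space move.
- open_jaws() and close_gripper(force=None): open the fingers fully, or close them until they stop; force is the grip in N (None keeps the last).
- wait(seconds).
- inverse_kinematics(position, orientation): joint angles nearest the present ones, or None.
- snapshot(name): name is "scene" or "top" or "wrist"; returns a dict with "color" (384x512x3 uint8, blue, green, red), "fov_y" (degrees; the focal length in pixels is half the picture's height over the tangent of half this angle, whatever the lens; pixels are square), "cx", "cy" (the principal point, pixels), "D" ([k1, k2, p1, p2, k3] as OpenCV has them; the pictures are not rectified), "rvec" (rotation vector, rad) and "tvec" (3), from world to camera coordinates, as OpenCV has them; the wrist camera has in their place "hand_eye" (4x4, takes a point from camera to tool coordinates, whose origin is the TCP and whose axes are the flange's). Camera axes: x right, y down, z forward; pixel columns grow to the right and rows downward; lengths in m; the calibration is good to about 2 mm. A picture is of the moment at which its call begins: read the wrist's pose just before it. There is no depth.
A pose or a line that the arm cannot do raises PlanningError and nothing moves.
- close_job(): hands the job in, once; it reports no verdict.
Trained networks look in a picture, given as the dict that the camera call returned (one of the last four; its "shot" number tells which), for a name from the list of things; names that differ only in an ending like _2 or _b are one class to them, and where a whole thing is asked for, a point or a joint stands for the part that bears it (a point fixed in the world has none). Each returns a list of dicts, best first, with "conf" (0 to 1); they miss things now and then, are a little off and sometimes report something else, mostly with a low value. They report only what shows in the picture. A call takes as long as a camera call. They do not tell look-alikes from the thing itself.
- search_frame(picture, name): "point" ([x, y, z] in m, in world coordinates, good to about 4 mm: the middle of the surface that is visible of it).
Readings, each from a call of its own:
- current_time(): time.
- current_q(): joint angles.
- current_qvel(): joint speeds.
- current_tau(): joint torques, N m.
- current_tcp_pos(): TCP position.
- current_eef_rot(): TCP orientation.
- current_wrist_force(): force on the tool from outside, world axes, zero at the start.
- current_moment(): the same for the moment, N m.
- current_width(): finger opening in m.
Only numpy, scipy, OpenCV 4.12 (cv2) and the standard library are available. Lean on these libraries where they do the work, as an engineer would, in place of code of your own. Each camera call takes 0.05 s, during which the arm holds its last target. There are 200 camera calls.

### The job

Take the steel check weight off the yellow safety hook and stand it upright in the blue tray. The hook's red sprung keeper and overhanging nib trap the bail's crossbar: use the crossbar itself to press the keeper right back by feel, never forcing weight and hook against each other, and keep it pressed while you lift the bail out past the nib. Set the weight down gently, let go of it, and leave the other things on the bench alone.

Things in the scene. Friction and masses are not known exactly. Their poses are not given: they have to be found in the camera images.
- hook_stand: Fixed stand, 160 mm tall. Origin: centre of the underside of its dark base plate (108 x 90 x 8 mm); z up; the hook's tip points to -x; y lies along the bail's crossbar. Aluminium post at x = +32 to +50 mm. A level aluminium arm, 14 mm wide, runs from it to -x; its flat top (z = 135 mm) is the seat on which the crossbar rests. The yellow hook is clamped on it.
- hook: The yellow hook, 16 mm wide, with its red keeper; its origin and axes are those of the stand, not of the head's clamped place. More than 25 N between the weight and the hook (horn, nib, back stop or keeper, not the seat) damages it. Keeper: pushed to +x by the crossbar near the seat it yields at about 4 N, rising to about 8 N over the last 10 mm or so before the rigid back stop; springs shut by itself.
- bar_seat (a point): Point of the stand (same axes) on the flat seat, z = 135 mm, x = -31.5 mm of the stand. The crossbar rests on the seat within 2 mm of here in x. A horn in front carries a nib that covers the crossbar: underside 14 mm above the seat, top 24 mm above it. Behind the crossbar the red sprung keeper (7.5 mm wide), hinged at the seat, leans forward and closes the gap.
- hook_exit (a point): Point of the stand on the seat, x = -14.5 mm: mean middle of the 13 mm gap (along x) between the nib's edge and the rigid back stop (two cheeks, top 25 mm above seat). The hook is clamped up to 7 mm off this in x either way, unmeasured: find the back stop by feel. The 10 mm crossbar passes up only when it touches the stop or is less than 3 mm in front of it.
- beam_end (a point): Front end of the arm's underside: point of the stand at x = -50 mm, z = 109 mm; the arm is 26 mm high and runs from here to the post. The front face of the hook's horn lies 6 mm (+-7) further to -x.
- check_weight: Loose steel weight, 0.3 to 0.5 kg, 57 mm across, body 35 mm high, hanging in the hook with its underside 25 mm above the bench. Origin: centre of underside, z up, axes as the stand's within 4 deg. Lifted out, it is clear of horn and arm once it is beyond x = -85 mm of the stand; raised over 45 mm before that, its body hits the arm.
- bail_bar (a point): Centre of the bail's square crossbar, 10 x 10 mm, along the weight's y, 115 mm above the underside. It joins two flat upright legs, 12 mm (x) by 6 mm (y), outer faces 52 mm apart, 40 mm inside, from the body up to 7 mm above the crossbar's axis: grip them from above across their outer faces, astride the hook (its top is 20 mm above the hanging crossbar's axis).
- pan: Fixed shallow round blue tray, 92 mm across, 14 mm high, wall 3 mm, open on top. Origin: centre of its underside; z up. Inner floor 4 mm above the bench.
- tape_roll: Bystander: beige roll of tape lying flat, 68 mm across, 19 mm high; origin at the centre of its underside.
- thumb_nut: Bystander: white knob-shaped nut, 26 mm across, 17 mm high; origin at the centre of its underside.
- brass_coupling: Bystander: brass fitting, 22 mm across, 25 mm high; origin at the centre of its underside.
- fixture_block: Bystander: white block, 25 x 40 x 21 mm; origin at the centre of its underside.
- screwdriver: Bystander: red-handled screwdriver, 157 mm long; origin at the centre of its underside.
- marker: Bystander: white marker with a blue cap, 130 mm long; origin at the centre of its underside.
- hexkey: Bystander: black hex key, 77 mm long; origin at the centre of its underside.
Mind the look-alikes: they are no part of the job. What is shaped like the check_weight but purple is not meant.

How it is judged:
By the outcome, as a careful person would: the job done as asked, in the order asked, and still so for the second after the job is handed in, with the robot touching nothing.
It also fails if it takes over 72 s, if anything falls off the work surface, if the arm or the gripper's body presses on something with over 40 N, if the wrist force passes 120 N, or if a joint passes its speed limit or range.

## Working session

There is one attempt and no reset: what is moved stays moved. The work goes in short steps, each a Python script; the robot and the scene stay as the last script left them, time stands still between calls to the robot, and variables do not carry over. Pictures are saved under pics/ and viewed, about 8 in all and at most 12, crops included, and the job is handed in when it is done.

```bash
ls; mkdir -p pics
python3 - <<'E'
from plant import *
import cv2
for n in ("scene","top"):
    s=snapshot(n); cv2.imwrite(f"pics/{n}0.png",s["color"])
    for k in ("hook_stand","hook","check_weight","bail_bar","pan","bar_seat"):
        try: print(n,k,[(round(d["conf"],2),[round(float(v),3) for v in d["point"]]) for d in search_frame(s,k)[:3]])
        except Exception as e: print(n,k,e)
print(current_time(),current_eef_rot(),current_width())
E
```

```text
pics
scene hook_stand [(0.58, [0.355, -0.184, 0.003])]
scene hook [(0.57, [0.446, -0.125, 0.139]), (0.38, [0.452, -0.127, 0.063])]
scene check_weight [(0.54, [0.464, -0.125, 0.009])]
scene bail_bar [(0.95, [0.454, -0.126, 0.064]), (0.58, [0.442, 0.205, 0.04])]
scene pan [(0.95, [0.492, 0.112, 0.006]), (0.72, [0.452, -0.128, 0.06])]
scene bar_seat [(0.93, [0.467, -0.126, 0.009])]
top hook_stand [(0.71, [0.498, -0.106, 0.008])]
top hook [(0.51, [0.474, -0.117, 0.139])]
top check_weight [(0.66, [0.446, 0.217, 0.038]), (0.57, [0.451, -0.11, 0.058])]
top bail_bar [(0.79, [0.448, 0.224, 0.041])]
top pan [(0.96, [0.494, 0.115, 0.004])]
top bar_seat [(0.87, [0.5, -0.101, 0.007])]
0.7 [5.79160611e-01 3.08773446e+00 1.30468366e-04] 0.08517831284727712
```

View pics/scene0.png

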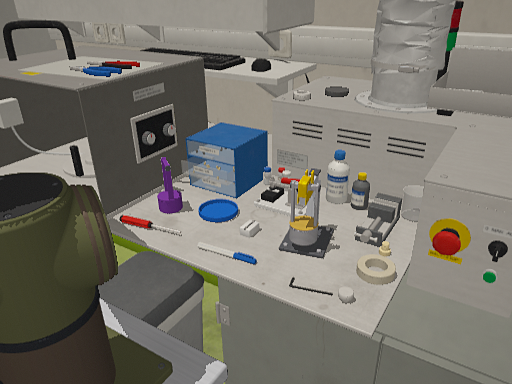

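View pics/top0.png

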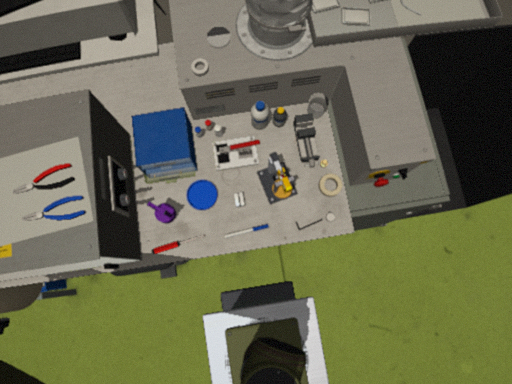

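The scene picture shows the stand with the hanging weight at about (307,225), the pan at (218,210) and the purple decoy at (170,190). In the top view the stand is at (278,180), with the hook pointing down-right. Next I'll take a closer look with the wrist camera.

```bash
cat > h.py <<'E'
from plant import *
import numpy as np, cv2
from scipy.spatial.transform import Rotation as R
def down(yaw):  # tool z down, tool y at world angle yaw (rad)
    y=np.array([np.cos(yaw),np.sin(yaw),0]); z=np.array([0,0,-1.]); x=np.cross(y,z)
    return R.from_matrix(np.c_[x,y,z]).as_rotvec()
def cam(s,p=None,r=None):
    f=192/np.tan(np.radians(s["fov_y"])/2); K=np.array([[f,0,s["cx"]],[0,f,s["cy"]],[0,0,1.]])
    if "hand_eye" in s:
        T=np.eye(4); T[:3,:3]=R.from_rotvec(r).as_matrix(); T[:3,3]=p
        W=np.linalg.inv(T@np.array(s["hand_eye"])); rv=R.from_matrix(W[:3,:3]).as_rotvec(); tv=W[:3,3]
    else: rv,tv=np.array(s["rvec"],float),np.array(s["tvec"],float)
    return K,np.array(s["D"],float),rv.ravel(),tv.ravel()
def proj(P,c): return cv2.projectPoints(np.atleast_2d(P).astype(float),c[2],c[3],c[0],c[1])[0][:,0]
def onplane(uv,z,c):
    n=cv2.undistortPoints(np.array(uv,float).reshape(-1,1,2),c[0],c[1])[:,0]
    M=R.from_rotvec(c[2]).as_matrix(); o=-M.T@c[3]; d=np.c_[n,np.ones(len(n))]@M
    return o+d*((z-o[2])/d[:,2])[:,None]
E
python3 - <<'E'
from h import *
import pickle
y0=R.from_rotvec(current_eef_rot()).as_matrix()[:,1]; print("toolY",y0)
p=current_tcp_pos(); 
line_to([p[0],p[1],0.36],max_speed=0.3)
for yaw in (np.radians(110),np.radians(-70)):
    q=inverse_kinematics([0.42,-0.13,0.36],down(yaw)); print(q)
for yaw in (np.radians(110),np.radians(-70)):
    q=inverse_kinematics([0.42,-0.13,0.36],down(yaw))
    if q is not None and abs(q[5])<2: reach([0.42,-0.13,0.36],down(yaw)); break
p,r=current_tcp_pos(),current_eef_rot(); s=snapshot("wrist"); t=snapshot("top")
pickle.dump((s,p,r,t),open("w1.pkl","wb"))
print(current_time(),p,current_wrist_force())
im=np.hstack([cv2.resize(s["color"],(640,480)),]); cv2.imwrite("pics/w1.png",im)
for k in ("check_weight","bail_bar","hook","hook_stand"): print(k,[(round(d["conf"],2),np.round(d["point"],3)) for d in search_frame(s,k)[:2]])
E
```

```text
toolY [3.62386855e-01 9.32027768e-01 8.37845306e-05]
[-4.22387876e-01 -4.04224770e-01  1.93468147e+00 -4.44089210e-16
  1.61113596e+00 -2.34225005e+00]
[-0.42238788 -0.40422477  1.93468147  0.          1.61113596  0.7993426 ]
4.0083 [ 0.42025456 -0.12955843  0.35999913] [-0.75614302  0.07458521  0.44647248]
check_weight [(0.86, array([ 0.464, -0.112,  0.084])), (0.63, array([0.455, 0.206, 0.035]))]
bail_bar [(0.94, array([ 0.466, -0.113,  0.082])), (0.69, array([0.456, 0.205, 0.039]))]
hook []
hook_stand [(0.55, array([ 0.502, -0.112,  0.009]))]
```

View pics/w1.png

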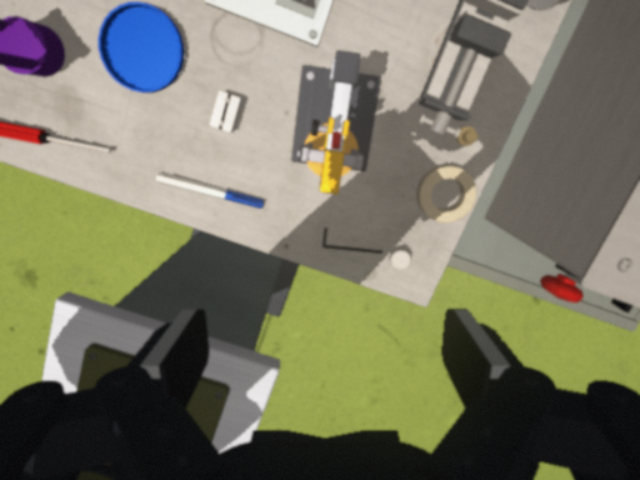

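The wrist picture (640x480) shows the dark base plate with corners near (303,65), (381,76), (366,170) and (292,161). The yellow hook tip is at (328,190), the bail body sits under it, and the pan is at (142,47). I'll fit the stand pose and overlay it.

Run:
```python
from h import *
import pickle
s,p,r,t=pickle.load(open("w1.pkl","rb")); c=cam(s,p,r)
uv=np.array([[303,65],[381,76],[366,170],[292,161]])*0.8
P=onplane(uv,0.008,c); print(np.round(P,4)); ctr=P.mean(0)
dx=(P[0]+P[1]-P[2]-P[3]); dy=(P[0]+P[3]-P[1]-P[2]); 
print("ctr",ctr,"len",np.linalg.norm(dx)/2,np.linalg.norm(dy)/2,"yaw",np.degrees(np.arctan2(dx[1],dx[0])),np.degrees(np.arctan2(-dy[0],dy[1])))
yaw=np.arctan2(dx[1]-dy[0],dx[0]+dy[1]); Rz=R.from_euler("z",yaw)
o=np.array([ctr[0],ctr[1],0]); print(np.degrees(yaw),o)
pan=onplane(np.array([[142,47]])*0.8,0.014,c); print("pan",pan)
def W(q): return Rz.apply(np.atleast_2d(q))+o
x0,y0,x1,y1=215,25,330,170; k=5
def ov(img,c,x0,y0,x1,y1,k):
    im=cv2.resize(img[y0:y1,x0:x1],None,fx=k,fy=k,interpolation=cv2.INTER_CUBIC)
    def poly(q,col): 
        a=((proj(W(q),c)-[x0,y0]+.5)*k).astype(int); cv2.polylines(im,[a],True,col,1)
    b=np.array([[.054,.045],[.054,-.045],[-.054,-.045],[-.054,.045]])
    poly(np.c_[b,np.full(4,.008)],(0,255,0))
    poly([[.05,.007,.135],[.05,-.007,.135],[-.05,-.007,.135],[-.05,.007,.135]],(255,0,255))
    poly([[-.0315+a,bb,.147] for a,bb in((-.006,-.026),(.006,-.026),(.006,.026),(-.006,.026))],(255,255,0))
    return im
a=ov(s["color"],c,235,35,315,165,4); b=ov(t["color"],cam(t),250,140,310,215,6)
h=max(a.shape[0],b.shape[0]); f=lambda i:cv2.copyMakeBorder(i,0,h-i.shape[0],0,0,cv2.BORDER_CONSTANT)
cv2.imwrite("pics/ov1.png",np.hstack([f(a),f(b)]))
```

```text
[[ 0.5366 -0.0616  0.008 ]
 [ 0.5558 -0.1472  0.008 ]
 [ 0.4529 -0.1701  0.008 ]
 [ 0.4327 -0.0841  0.008 ]]
ctr [ 0.49448683 -0.11574098  0.008     ] len 0.10586783270401263 0.0880493202531413 yaw 12.37028586437227 12.925624877904738
12.62244088778748 [ 0.49448683 -0.11574098  0.        ]
pan [[0.49392568 0.10908296 0.014     ]]
```

View pics/ov1.png

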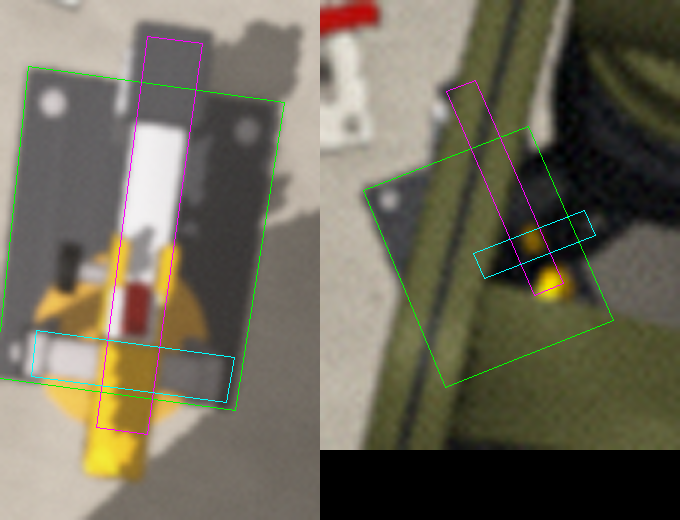

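```bash
cat >> h.py <<'E'
yaw=np.radians(12.6); Rz=R.from_euler("z",yaw); O=np.array([0.4945,-0.1157,0])
def W(x,y,z): return Rz.apply([x,y,z])+O
def S(p): return Rz.inv().apply(np.array(p)-O)
def F(): return Rz.inv().apply(current_wrist_force())
GY=yaw-np.pi/2
E
python3 - <<'E'
from h import *
import pickle
s,p,r,t=pickle.load(open("w1.pkl","rb")); print(np.round(s["hand_eye"],3))
print("drawer foot",onplane([[147,183],[195,175]],0,cam(t)).round(3),"h.15",onplane([[147,183],[195,175]],.15,cam(t)).round(3))
print("decoy",onplane([[165,213]],.03,cam(t)).round(3))
reach(W(-.0315,.002,.25),down(GY)); 
line_to(W(-.0315,.002,.215)); wait(.3)
p,r=current_tcp_pos(),current_eef_rot(); s=snapshot("wrist"); c=cam(s,p,r)
print(current_time(),p,F(),current_q())
im=s["color"].copy()
for z,col in((.147,(255,255,0)),(.135,(255,0,255))):
    a=proj([W(-.0315+a,b,z) for a,b in((-.006,-.026),(.006,-.026),(.006,.026),(-.006,.026))],c)
    cv2.polylines(im,[a.astype(int)],True,col,1)
cv2.imwrite("pics/w2.png",cv2.resize(im,(800,600),interpolation=cv2.INTER_CUBIC)); pickle.dump((s,p,r),open("w2.pkl","wb"))
print([(round(d["conf"],2),S(d["point"]).round(4)) for d in search_frame(s,"bail_bar")[:2]])
E
```

```text
[[ 0.    -0.958 -0.288  0.073]
 [ 1.     0.     0.     0.   ]
 [-0.    -0.288  0.958 -0.128]
 [ 0.     0.     0.     1.   ]]
drawer foot [[0.557 0.274 0.   ]
 [0.558 0.126 0.   ]] h.15 [[0.514 0.233 0.15 ]
 [0.515 0.107 0.15 ]]
decoy [[0.451 0.223 0.03 ]]
5.4833 [ 0.46381211 -0.12083955  0.21619335] [-0.64810573  0.15049751 -0.28537596] [-3.66917810e-01 -2.46615411e-01  2.05332919e+00 -3.89751554e-06
  1.33343297e+00  9.84003082e-01]
[(0.97, array([-0.0284, -0.0038,  0.121 ]))]
```

View pics/w2.png

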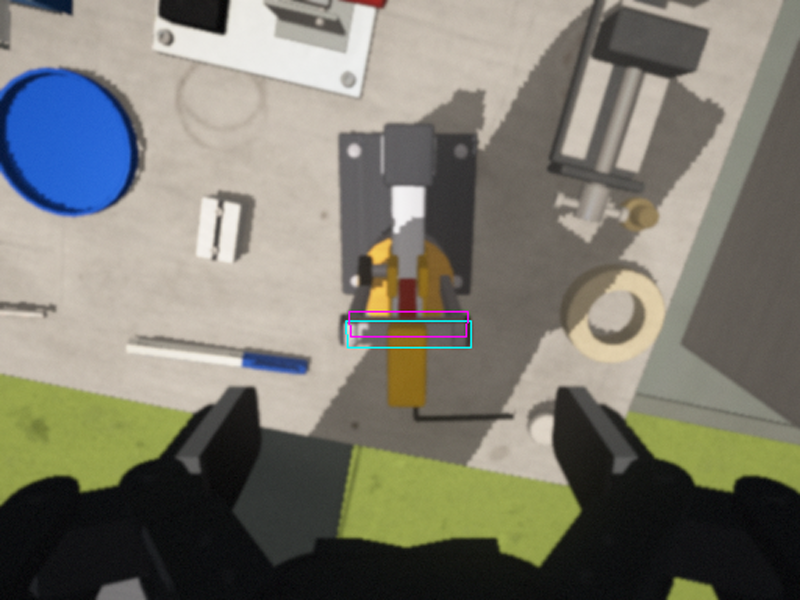

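The bail is centred between the jaws: its crossbar runs from (342,328) to (470,345) and matches the overlay, so the alignment is good. I'll descend and grip.

Run:
```python
from h import *
line_to(W(-.0315,.001,.127),max_speed=.08)
print(current_time(),S(current_tcp_pos()),F(),current_width())
close_gripper(20); wait(.2); print(current_time(),current_width(),F(),Rz.inv().apply(current_moment()),S(current_tcp_pos()))
close_gripper(60); wait(.2); print(current_width(),F())
p,r=current_tcp_pos(),current_eef_rot(); s=snapshot("wrist"); cv2.imwrite("pics/w3.png",s["color"][100:384])
```

```text
6.7833 [-0.03102919  0.00069346  0.12775212] [-0.07839416  0.41945713  0.62784455] 0.08546357088078431
7.3833 0.05153540758213554 [-0.97112359  2.78953114  5.54733266] [0.45365897 0.1780017  0.00399114] [-0.03126249  0.00103682  0.12756821]
0.05117550279296913 [-0.36711257  2.51383464  6.37338875]
```

View pics/w3.png

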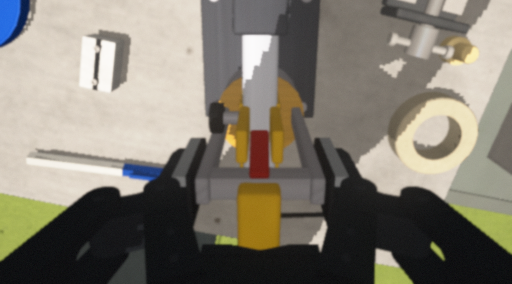

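Both legs are held, and the crossbar, red keeper and yellow nib are visible between them. Now I'll unload the seat in small steps, watching the force.

Run:
```python
from h import *
z=.127
for i in range(10):
    z+=.0005; line_to(W(-.0315,.001,z),max_speed=.01); wait(.05)
    f=F(); print(round(current_time(),2),round(z,4),S(current_tcp_pos()).round(4),f.round(2))
    if f[2]<-2.5 and i>2: break
```

```text
8.15 0.1275 [-0.0312  0.001   0.1278] [0.35 2.7  4.54]
8.45 0.128 [-0.0313  0.0009  0.1278] [2.68 0.82 0.65]
8.75 0.1285 [-0.0321  0.0011  0.1278] [ 0.94 -0.53 -2.35]
9.05 0.129 [-0.0321  0.0013  0.1282] [ 0.53 -0.44 -3.87]
```

Run:
```python
from h import *
z=.130; line_to(W(-.0315,.001,z),max_speed=.01); wait(.1); f0=F(); print(S(current_tcp_pos()).round(4),f0.round(2))
x=-.0315
for i in range(50):
    x+=.0007; line_to(W(x,.001,z),max_speed=.01); wait(.05)
    f=F(); print(round(current_time(),2),round(x,4),S(current_tcp_pos()).round(4),f.round(2))
    if f[0]-f0[0]<-10.5 or abs(f[2]-f0[2])>5: break
```

```text
[-0.0315  0.001   0.13  ] [-0.77  0.09 -5.29]
9.7 -0.0308 [-0.0308  0.001   0.13  ] [-0.44  0.21 -4.81]
10.0 -0.0301 [-0.0301  0.001   0.13  ] [ 0.16 -0.41 -3.69]
10.3 -0.0294 [-0.0294  0.001   0.13  ] [-0.64  1.02 -4.37]
10.6 -0.0287 [-0.0287  0.001   0.13  ] [-0.22  0.78 -3.9 ]
10.9 -0.028 [-0.028  0.001  0.13 ] [ 0.14 -0.09 -4.47]
11.2 -0.0273 [-0.0273  0.001   0.13  ] [ 0.29 -0.39 -4.43]
11.5 -0.0266 [-0.0266  0.001   0.13  ] [ 0.38  0.28 -4.1 ]
11.8 -0.0259 [-0.0262  0.0011  0.1298] [-2.11 -0.23 -4.38]
12.1 -0.0252 [-0.0258  0.0011  0.1296] [-5.17 -0.58 -4.39]
12.4 -0.0245 [-0.0247  0.0011  0.1298] [-3.7  -0.46 -4.92]
12.7 -0.0238 [-0.0238  0.0011  0.13  ] [-4.75  0.69 -4.47]
13.0 -0.0231 [-0.0232  0.001   0.13  ] [-4.1  -0.35 -3.56]
13.3 -0.0224 [-0.0225  0.001   0.13  ] [-3.73 -0.34 -4.71]
13.6 -0.0217 [-0.0218  0.001   0.13  ] [-5.12 -0.21 -4.55]
13.9 -0.021 [-0.0211  0.001   0.13  ] [-5.5   0.23 -4.49]
14.2 -0.0203 [-0.0205  0.001   0.13  ] [-6.24 -0.39 -3.47]
14.5 -0.0196 [-0.0199  0.001   0.1301] [-6.13  0.7  -3.61]
14.8 -0.0189 [-0.0192  0.0009  0.1301] [-6.38  0.49 -3.39]
15.1 -0.0182 [-0.0186  0.0009  0.1301] [-6.41 -0.78 -2.77]
15.4 -0.0175 [-0.0179  0.0009  0.1302] [-6.57  0.83 -2.58]
15.7 -0.0168 [-0.0172  0.0009  0.1303] [-7.55  0.27 -2.37]
16.0 -0.0161 [-0.0165  0.0009  0.1303] [-7.24  0.03 -0.32]
16.3 -0.0154 [-0.0162  0.0009  0.1303] [-9.11 -0.69 -1.27]
16.6 -0.0147 [-0.0161  0.0009  0.1303] [-12.79   0.31   1.58]
```

The keeper engaged at x = -26.2 mm, and the rigid stop is felt at -16.1 mm. I'll ease to light contact and lift while watching the forces.

Run:
```python
from h import *
x=-.0158; z=.130
line_to(W(x,.001,z),max_speed=.01); wait(.1); print(S(current_tcp_pos()).round(4),F().round(2))
while z<.163:
    z+=.0015; line_to(W(x,.001,z),max_speed=.015); wait(.03)
    f=F(); print(round(current_time(),2),round(z,4),S(current_tcp_pos()).round(4),f.round(2))
    if abs(f[2]+4.4)>8 or abs(f[0])>15: print("STOP"); break
```

```text
[-0.0163  0.0009  0.1303] [-8.61  0.63 -1.55]
17.24 0.1315 [-0.0165  0.0011  0.131 ] [-6.48  0.61 -5.2 ]
17.52 0.133 [-0.0165  0.0013  0.1322] [-5.26  0.66 -6.05]
17.81 0.1345 [-0.0163  0.0014  0.1337] [-5.75  0.06 -8.44]
18.09 0.136 [-0.0162  0.0012  0.1357] [-5.33  0.42 -7.36]
18.38 0.1375 [-0.0161  0.0011  0.1374] [-5.37 -0.34 -7.61]
18.66 0.139 [-0.0162  0.0011  0.139 ] [-6.11  0.59 -5.85]
18.94 0.1405 [-0.0161  0.001   0.1406] [-6.62  0.39 -6.33]
19.23 0.142 [-0.0162  0.0011  0.1421] [-6.65  0.53 -6.85]
19.51 0.1435 [-0.0161  0.001   0.1436] [-5.87  0.1  -6.1 ]
19.79 0.145 [-0.0162  0.001   0.1451] [-5.76  0.28 -6.2 ]
20.07 0.1465 [-0.0161  0.001   0.1467] [-7.36  0.38 -6.38]
20.36 0.148 [-0.016   0.001   0.1482] [-6.04  0.58 -6.06]
20.64 0.1495 [-0.016   0.001   0.1498] [-6.32  1.32 -6.81]
20.93 0.151 [-0.0158  0.0009  0.1514] [-5.66  0.34 -5.85]
21.21 0.1525 [-0.0141  0.0003  0.1543] [-0.89  0.46 -5.  ]
21.49 0.154 [-0.0154  0.0008  0.1545] [ 0.01  0.44 -3.99]
21.77 0.1555 [-0.0157  0.001   0.1556] [-0.28 -0.08 -5.47]
22.06 0.157 [-0.0157  0.001   0.1571] [ 0.67 -0.16 -4.27]
22.34 0.1585 [-0.0157  0.001   0.1586] [ 0.07 -0.58 -4.81]
22.62 0.16 [-0.0157  0.001   0.1601] [-0.39 -0.53 -4.91]
22.91 0.1615 [-0.0157  0.001   0.1616] [ 0.58 -0.79 -4.89]
23.19 0.163 [-0.0157  0.001   0.1631] [-0.78 -0.25 -4.2 ]
```

It's free above the stop. I'll draw it out forward, clear of the horn and arm, then check how the weight hangs.

Run:
```python
from h import *
for x in (-.03,-.045,-.06,-.075,-.09,-.105):
    line_to(W(x,.001,.164),max_speed=.05); f=F(); print(round(current_time(),2),x,f.round(2))
    if abs(f[0])>8 or abs(f[2]+4.5)>6: print("STOP"); raise SystemExit
print(current_width(),Rz.inv().apply(current_moment()).round(3))
line_to([.40,-.13,.164],max_speed=.1)
line_to([.41,.02,.164],max_speed=.15); wait(.2)
p,r=current_tcp_pos(),current_eef_rot(); s=snapshot("wrist"); sc=snapshot("scene")
c=cam(sc); u=proj([p],c)[0].astype(int); print(u)
a=sc["color"][max(u[1]-50,0):u[1]+90,u[0]-80:u[0]+110]
a=cv2.resize(a,None,fx=2.7,fy=2.7,interpolation=cv2.INTER_CUBIC)
b=s["color"]; h=384; a=a[:h] if len(a)>=h else cv2.copyMakeBorder(a,0,h-len(a),0,0,0)
cv2.imwrite("pics/w4.png",cv2.resize(np.hstack([a,b]),(800,int(h*800/(a.shape[1]+512)))))
print("pan",[(round(d["conf"],2),np.round(d["point"],4)) for d in search_frame(s,"pan")[:1]])
for q in (sc,): print([(round(d["conf"],2),np.round(d["point"],4)) for d in search_frame(q,"pan")[:1]])
print(current_time(),F(),np.round(r,3))
```

```text
23.62 -0.03 [ 0.03  0.13 -4.37]
24.07 -0.045 [ 0.08 -0.07 -4.11]
24.52 -0.06 [-0.46  0.11 -3.69]
24.98 -0.075 [ 0.29  0.19 -3.27]
25.43 -0.09 [ 0.02  0.71 -4.47]
25.88 -0.105 [-0.16 -0.39 -4.06]
0.050759754410585965 [-0.007  0.015  0.011]
[226 168]
pan [(0.66, array([0.4963, 0.1154, 0.0058]))]
[(0.83, array([0.4735, 0.1291, 0.0007]))]
27.6833 [ 0.02701175  0.00851745 -3.81583851] [ 3.123  0.343 -0.   ]
```

View pics/w4.png

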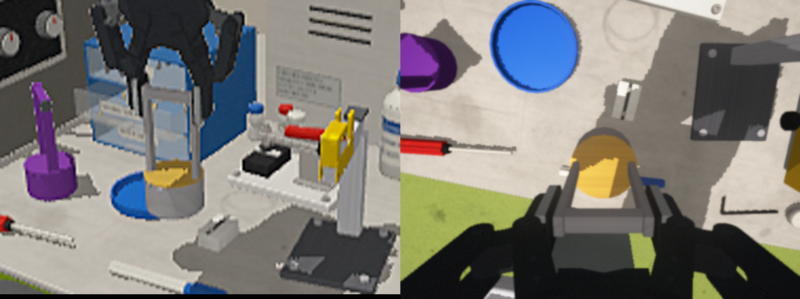

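The weight hangs clear in the grip, the bench items are undisturbed and the pan is visible. I'll measure the weight's tilt from its body disc and get the pan's centre from its blue rim.

Run:
```python
from h import *
p,r=current_tcp_pos(),current_eef_rot(); s=snapshot("wrist"); c=cam(s,p,r); im=s["color"]
hsv=cv2.cvtColor(im,cv2.COLOR_BGR2HSV)
m=cv2.inRange(hsv,(100,120,60),(125,255,255)); n,l,st,ce=cv2.connectedComponentsWithStats(m)
i=max((k for k in range(1,n) if st[k][0]<300),key=lambda k:st[k][4]); print(st[i])
pts=np.argwhere(l==i)[:,::-1]; hull=cv2.convexHull(pts.astype(np.int32)); 
P=onplane(hull.reshape(-1,2),.014,c)[:,:2].astype(np.float32); print("pan",cv2.minEnclosingCircle(P))
m=cv2.inRange(hsv,(10,90,90),(28,255,255)); n,l,st,ce=cv2.connectedComponentsWithStats(m)
i=1+np.argmax(st[1:,4]); print("body",st[i]); pts=np.argwhere(l==i)[:,::-1]; hull=cv2.convexHull(pts.astype(np.int32)).reshape(-1,2)
P=onplane(hull,.0955,c)[:,:2].astype(np.float32); ctr,rad=cv2.minEnclosingCircle(P); print("disc",ctr,rad,"tcp",p)
d=R.from_rotvec(r).as_matrix(); print("offset in tool x,y (mm)",(d.T@(np.array([*ctr,0])-[p[0],p[1],0]))[:2]*1000)
```

```text
[  115     0   113   119 10449]
pan ((0.4925534725189209, 0.11163029074668884), 0.04582636430859566)
body [ 216  173   88   82 5139]
disc (0.4089362323284149, 0.019429631531238556) 0.028898751363158226 tcp [0.41000398 0.01974103 0.16397359]
offset in tool x,y (mm) [-1.10992155  0.07153783]
```

The weight is upright (disc offset 1 mm) and the pan centre is at (0.4926, 0.1116). Placing it now.

Run:
```python
from h import *
q=np.array([.4935,.1116])
line_to([*q,.164],max_speed=.1); line_to([*q,.115],max_speed=.05); wait(.2); f0=F(); print(f0)
z=.115
while z>.101:
    z-=.0007; line_to([*q,z],max_speed=.01); wait(.05); f=F()
    print(round(current_time(),2),round(z,4),current_tcp_pos().round(4),f.round(2))
    if f[2]-f0[2]>4: break
```

```text
[ 0.86745349  0.36378503 -4.28323859]
30.76 0.1143 [0.4934 0.1116 0.1143] [ 0.93  0.27 -4.03]
31.06 0.1136 [0.4935 0.1116 0.1135] [ 0.9  -0.   -4.14]
31.36 0.1129 [0.4935 0.1116 0.1129] [-0.84  1.28 -3.59]
31.66 0.1122 [0.4935 0.1116 0.1122] [ 0.5  -0.48 -4.57]
31.96 0.1115 [0.4935 0.1116 0.1114] [-0.57  0.07 -4.76]
32.26 0.1108 [0.4935 0.1116 0.1108] [ 0.17  0.53 -4.04]
32.56 0.1101 [0.4935 0.1116 0.11  ] [ 0.09 -0.85 -3.52]
32.86 0.1094 [0.4935 0.1116 0.1094] [ 0.08  0.24 -4.12]
33.16 0.1087 [0.4935 0.1116 0.1087] [-0.19  0.21 -3.9 ]
33.46 0.108 [0.4935 0.1116 0.108 ] [-0.56 -0.51 -5.05]
33.76 0.1073 [0.4935 0.1116 0.1073] [-0.46  0.5  -4.65]
34.06 0.1066 [0.4937 0.1116 0.1068] [-0.2  -0.17 -1.71]
34.36 0.1059 [0.4939 0.1117 0.1069] [-3.06  0.58  5.52]
```

Run:
```python
from h import *
q=[.4937,.1116]
line_to([*q,.1064],max_speed=.01); wait(.1); print(F())
open_jaws(); wait(.2); print(current_width(),F())
line_to([*q,.15],max_speed=.05); line_to([*q,.24],max_speed=.15); line_to([.36,.11,.30],max_speed=.2); wait(.5)
print(current_time(),F())
p,r=current_tcp_pos(),current_eef_rot(); s=snapshot("wrist"); sc=snapshot("scene")
a=cv2.resize(sc["color"][140:312,100:420],None,fx=2.2,fy=2.2,interpolation=cv2.INTER_CUBIC)
cv2.imwrite("pics/f1.png",a); cv2.imwrite("pics/f2.png",s["color"])
```

```text
[-3.27838165  0.87975594  4.93498585]
0.08531385224954563 [-0.42368277 -0.1453472  -0.74587411]
38.5083 [-1.11926572  0.03044002 -0.7947856 ]
```

View pics/f1.png

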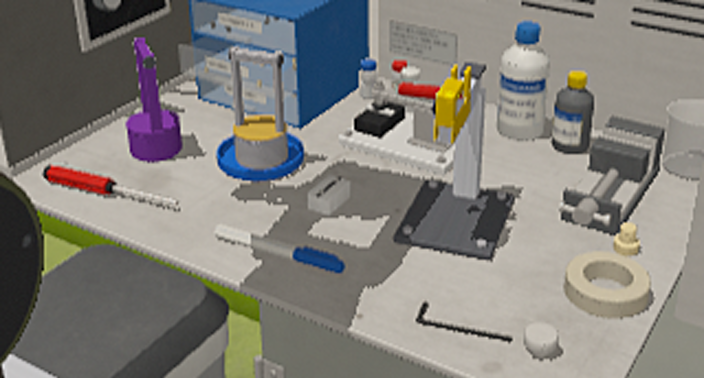

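View pics/f2.png

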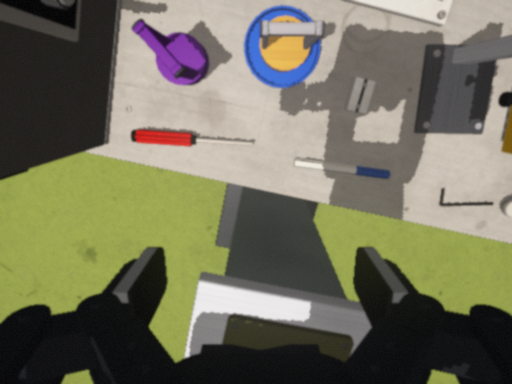

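The weight stands upright, centred in the blue tray (crop at 260,140; wrist view at 283,45), with its bail vertical. The gripper is clear and the other things are where they were.

```bash
python3 -c "
from plant import *
print(close_job(), current_time())"
```

```text
the job is handed in; nothing more can be done
the job is handed in; nothing more can be done
```

The check weight is off the hook and standing upright in the blue tray. I let go of it, moved the arm clear and handed the job in; the last clock reading before that was 38.5 s.

- **Release from the hook:** I gripped the bail's legs astride the hook and lifted the crossbar off the seat. I then pressed the keeper back with it, at about 4 N rising to 8 N. The rigid back stop showed as a jump to 12.8 N, the highest horizontal reading between weight and hook. I eased to light contact and lifted the crossbar out against the stop with the keeper still pressed, at 5–7 N sideways.
- **Moving and placing:** I drew the weight forward clear of the hook and checked that it hung upright (1 mm offset). I lowered it into the tray in small steps until contact, about 10 N above the hanging reading.
- **Last checks:** Both final pictures show the weight upright and centred in the tray. The stand is empty, and the purple look-alike and the other bench items look undisturbed. No check failed.
- **Disagreements:** The networks' tray positions differed by up to about 2 cm, so I placed the weight by the tray's blue rim, measured in a wrist-camera picture. The vertical force also drifted by about 6 N near the back stop without a clear cause, and came back once I lifted.

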